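# Brush out the knob-lidded storage jar

### The arm

A 6-joint arm with a two-finger parallel gripper is mounted at the origin on the work surface. World frame = base frame: x ahead of the robot, y to its left, z up, the work surface at z = 0. Lengths are in m, angles in rad, forces in N, time in s.
With the tool pointing down it reaches from about 0.325 to 0.775 m from the base axis. Payload 5.5 kg.
Tool frame: the origin (TCP) lies at the very end of the fingers, on their centre line; the grasp point (between the pads) lies 19 mm behind it (arm.grip_depth is the distance from the TCP to the grasp point, in m); z points along the fingers, y is the line along which they close (so a half turn about z gives the same grasp; the last joint's range is limited). The gripper opens to 85 mm and grips with 20 to 120 N. Pads are 22 mm wide; open, the fingers measure 114 mm over their backs; the gripper's body (76 mm by 85 mm) begins 54 mm behind the grasp point. The pads swing forward as they close: fully open they stand 13 mm farther back than shut.
Start: joints at [-1.282, 0.091, 1.231, -0, 1.82, -0.057], TCP at [0.203, -0.564, 0.231] pointing down, gripper open.
Joint ranges: [-2.87, 2.87], [-0.86, 2.18], [0.17, 2.46], [-1.51, 4.65], [0.06, 2.69], [-2.65, 2.65]. Speed limits (rad/s): [2.57, 2.57, 3.01, 3.14, 3.14, 3.14].

### API

Orientations are given as a unit quaternion [w, x, y, z].
In Python, from workcell import arm gives the robot as it stands. The module is installed in compiled form; this text tells all that it offers.
- The arm moves only by the tool arm_command, never from a script. Its argument "plan" is a list of rows, each a list of 5 numbers: the closure in counts, from 0 (fully open) to 255 (shut), then the shift along the tool's x, y, z in mm, then the turn about the tool's z in degrees. In form: [[claw, tx, ty, tz, spin], ...]. A call has 1 to 10 rows; each row is the pose to reach, as a shift and turn from the pose commanded when the call began, along the tool's axes at that moment; what a row does not reach only later rows make up. A row lasts 1/10 s, in which the tool goes at most 50 mm and 8.59 degrees, less where a joint would pass 70% of its speed; a pose out of reach is approached as far as the arm can. A call with a gripper value outside its range is refused whole. The fingers move at their own pace and stop on an object; "squeeze" is the grip in N (left out, the last holds). Time passes only in rows, so rows that repeat a pose let the fingers close. It gives the time, the measured TCP pose, the force, the opening and the grip force at its end, in the units of the state.
- arm.get_obs(): the state, without advancing time (a new reading comes with each control period).
- arm.get_image(name): name is "side" or "top"; returns (picture, depth): 480x640x3 uint8, red, green, blue; 480x640 float32, m along the optical axis (not along the pixel's ray), 0 where there is no reading.
- arm.camera_params(name): a dict with "intrinsics" (3x3 intrinsics, pixels), "R" (3x3) and "t" (3): a world point X has camera coordinates R X + t. Camera axes: x right, y down, z forward; pixel columns grow to the right and rows downward; lengths in m; the calibration is good to about 2 mm. A picture is of the moment at which its call begins. camera_params takes no time and is no camera call.
- arm.hand_in(): hands the job in; it is judged then, once.
The state is a dict: "t": time; "qpos": joint angles; "dq": joint speeds; "tau": joint torques, N m; "tcp_pos": TCP position; "ee_rot": TCP orientation; "ft_force": force on the tool from outside, world axes, zero at the start; "ft_torque": the same for the moment, N m; "width": finger opening in m; "grip_force": force on a finger pad.
Only numpy, scipy, OpenCV 4.12 (cv2) and the standard library are available. Lean on these libraries where they do the work, as an engineer would, in place of code of your own. Each camera call takes 0.05 s, during which the arm holds its last target. There are 200 camera calls.

### The job

Brush out the empty glass jar that has the knobbed wooden lid: lift the lid off and lay it knob up on the cork trivet, take the jar brush out of its stoneware pot and give the jar three full strokes, each right down to the glass floor and back up until the top of the bristles shows at the mouth. Then stand the brush back in its pot, bristles down, and close the jar with its lid, fully home. Lower things into place rather than dropping them, keep jar, pot and trivet standing where they are, and leave everything else alone.

Things in the scene. Friction and masses are not known exactly. Their poses are not given: they have to be found in the camera images.
- jar: The jar to clean: straight, empty clear-glass storage jar, 78 mm in diameter, 115 mm tall, about 0.4 kg, loose, upright; the only one closed by a wooden lid with a knob (no thread or catch). Origin: centre of its underside, z up. Wall 4 mm, inner floor 6 mm above the origin, inside diameter 70 mm, 66 mm at the mouth.
- jar_mouth (a point): Centre of the jar's mouth, in the plane of the rim, 115 mm above the jar's origin. Clear opening 66 mm, rim 74 mm across outside.
- lid: The jar's lift-off lid, about 0.1 kg, on the jar at the start: pale wooden disc 82 mm across, 12 mm thick, knob on top, black rubber plug 60 mm across and 10 mm deep beneath (3 mm to spare all round in the mouth; lifts straight off). Origin: centre of the plug's underside, z up; seated, it is 105 mm above the jar's origin and the disc lies on the rim. Total height 56 mm.
- lid_knob (a point): Middle of the lid's knob, on its axis, 44 mm above the lid's origin. The knob is 28 mm across between 36 and 52 mm above the lid's origin, its thinner neck (20 mm) below that; the disc's top is at 22 mm.
- trivet: Flat round cork trivet, 130 mm across and 10 mm thick, fixed to the shelf top. Origin: centre of its underside; its top is 10 mm higher.
- pot: The brush's own pot: a brown stoneware beaker, opaque, open-topped, 84 mm across (87 mm at the rim), 80 mm tall, about 0.5 kg, loose. Origin: centre of its underside, z up. Inner floor 6 mm above the origin; inside diameter 72 mm (75 mm at the rim).
- brush: Jar brush, 225 mm long, 0.09 kg, standing bristles down in its pot at the start. Origin: blunt lower end (tip), on the axis; z towards the handle. Bristles 0 to 66 mm: soft yielding ends 64 mm across (no resistance) round a firm middle 40 mm across; wire stem; round wooden handle 20 mm thick from 136 to 218 mm. In the pot its tip is 6 mm above the pot's origin; let go, it may lean on the rim.
- brush_grip (a point): Point on the brush's axis in the handle, 195 mm above the tip and 30 mm below the top of the handle: where to grip it from above.
- pint_jar: Bystander: full, sealed preserving jar with steel screw cap, 80 mm in diameter, 130 mm tall. Origin: centre of underside.
- jam_jar: Bystander: small full, sealed jam jar with steel screw cap, 68 mm in diameter, 85 mm tall. Origin: centre of underside.
- funnel: Bystander: wide steel canning funnel, spout down, 116 mm across the top, 78 mm tall. Origin: centre of the spout's lower end.
- bands: Bystander: stack of three metal jar lids, 73 mm in diameter, 45 mm tall together. Origin: centre of underside.
- pencil: Bystander: wooden pencil, 150 mm long, 8 mm thick, lying flat along its own x. Origin under its middle.
- spoon: Bystander: wooden spoon, 220 mm long, lying flat along its own x. Origin under it, on its length.
- lifter: Bystander: steel jar-lifter tongs with black rubber grips, 200 mm long along its own y, 80 mm wide, 12 mm high, lying flat. Origin under its middle.
There are look-alikes about, which are no part of the job. Leave any red look-alike of the trivet alone.

How it is judged:
On the way, in this order (a step that is already met when the one before it is completed fails the run):
1. The lid is lowered in hand onto the cork trivet (horizontal distance between lid and trivet below 0.045 m and z of lid in the frame of trivet below 0.018 m and angle between lid's own z axis and vertical below 0.15 rad and contact force between the fingers and lid above 0.3 N), for 0.05 s.
2. The lid lies let go, knob up, on the trivet (horizontal distance between lid and trivet below 0.045 m and z of lid in the frame of trivet below 0.018 m and angle between lid's own z axis and vertical below 0.15 rad and contact force between the fingers and lid below 0.05 N and linear speed of lid below 0.03 m/s), for 0.05 s.
3. First stroke: the brush in hand is right down at the floor of the open jar (tip within 12 mm of it) (horizontal distance between brush and jar below 0.03 m and z of brush in the frame of jar below 0.018 m and contact force between the fingers and brush above 0.3 N), for 0.05 s.
4. First stroke: it is drawn up until the top of the bristles is at the jar's mouth or above it (tip more than 40 mm above the jar's floor) (horizontal distance between brush and jar below 0.04 m and z of brush in the frame of jar above 0.046 m and contact force between the fingers and brush above 0.3 N), for 0.05 s.
5. Second stroke: the brush in hand is right down at the floor of the open jar (tip within 12 mm of it) (all of step 3), for 0.05 s.
6. Second stroke: it is drawn up until the top of the bristles is at the jar's mouth or above it (tip more than 40 mm above the jar's floor) (all of step 4), for 0.05 s.
7. Third stroke: the brush in hand is right down at the floor of the open jar (tip within 12 mm of it) (all of step 5), for 0.05 s.
8. Third stroke: it is drawn up until the top of the bristles is at the jar's mouth or above it (tip more than 40 mm above the jar's floor) (all of step 6), for 0.05 s.
9. The brush is lowered in hand, bristles down, to the floor of its pot (horizontal distance between brush and pot below 0.03 m and z of brush in the frame of pot below 0.018 m and angle between brush's own z axis and vertical below 0.6 rad and contact force between the fingers and brush above 0.3 N), for 0.05 s.
10. The lid is brought in hand down onto the jar's mouth (within 10 mm of seated) (horizontal distance between lid and jar below 0.008 m and z of lid in the frame of jar below 0.115 m and contact force between the fingers and lid above 0.3 N), for 0.05 s.
At the end, for the whole second after the job is handed in: The lid is seated on the jar (centred within 6 mm, disc on the rim within 4 mm, level within 0.08 rad) and the brush stands bristles down in its pot (tip within 12 mm of the pot's floor, leaning less than 0.6 rad); jar and pot stand upright within 40 mm of where they were; all at rest (horizontal distance between lid and jar below 0.006 m and z of lid in the frame of jar between 0.1 and 0.109 m and angle between lid's own z axis and vertical below 0.08 rad and horizontal distance between brush and pot below 0.03 m and z of brush in the frame of pot below 0.018 m and angle between brush's own z axis and vertical below 0.6 rad and angle between each of jar, pot's own z axis and vertical below 0.05 rad and distance of each of jar, pot from where it was at the start of the episode below 0.04 m and linear speed of each of lid, brush, jar below 0.02 m/s); the robot touches nothing.
It fails at once if The jar or the pot is shoved more than 40 mm or tipped more than 0.3 rad (distance of any of jar, pot from where it was at the start of the episode above 0.04 m or angle between any of jar, pot's own z axis and vertical above 0.3 rad).
It fails at once if A bystander is moved more than 30 mm (distance of any of pint_jar, jam_jar, funnel, bands, pencil, spoon, lifter from where it was at the start of the episode above 0.03 m).
It also fails if it takes over 67 s, if anything falls off the work surface, if the arm or the gripper's body presses on something with over 40 N, if the wrist force passes 120 N, or if a joint passes its speed limit or range.

## Working session

There is one attempt and no reset: what is moved stays moved. The work goes in short steps, Python scripts to look and compute and a tool call to move; the robot and the scene stay as the last step left them, time stands still between calls to the robot, and variables do not carry over. Pictures are saved under pics/ and viewed, at most 12 in all, crops included, and the job is handed in when it is done.

Besides the shell and the picture viewer there is one more tool, called after "Request:" by a JSON object that holds its "api" and its "payload", one argument or row to a line. arm_command: Moves the arm, as the interface text tells. Its arguments: {"type":"object","properties":{"plan":{"type":"array","items":{"type":"array","items":{"type":"number"}}},"squeeze":{"type":"number"}},"required":["plan"]}

```bash
mkdir -p pics
cat > h.py <<'E'
import numpy as np, cv2
from workcell import arm
def look(n,f=None):
    im,d=arm.get_image(n); 
    if f: cv2.imwrite(f'pics/{f}.png',im[:,:,::-1])
    return im,d
def pt(n,u,v,z):
    c=arm.camera_params(n);K,R,t=map(np.array,(c['intrinsics'],c['R'],c['t']))
    o=-R.T@t; r=R.T@np.linalg.inv(K)@[u,v,1]
    return o+r*(z-o[2])/r[2]
def cloud(n,d):
    c=arm.camera_params(n);K,R,t=map(np.array,(c['intrinsics'],c['R'],c['t']))
    v,u=np.mgrid[:480,:640]; P=np.stack([(u-K[0,2])/K[0,0]*d,(v-K[1,2])/K[1,1]*d,d],-1)
    P=(P-t)@R; P[d==0]=np.nan; return P
def proj(n,X):
    c=arm.camera_params(n);p=np.array(c['intrinsics'])@(np.array(c['R'])@X+c['t']);return p[:2]/p[2]
E
python3 - <<'E'
from h import *
for n in('top','side'):
    im,d=look(n,n+'0'); np.save(n+'0.npy',d)
    c=arm.camera_params(n);print(n,-np.array(c['R']).T@c['t'],c['R'],c['intrinsics'])
o=arm.get_obs();print(o['t'],o['tcp_pos'],o['ee_rot'],arm.grip_depth)
E
```

```text
top [ 0.46382107 -0.05908073  1.12624044] [[ 0.02436048 -0.99914974  0.0332622 ]
 [-0.99146604 -0.02840877 -0.12723221]
 [ 0.12806897 -0.0298789  -0.99131508]] [[498.01820486   0.         310.93156014]
 [  0.         498.01820486 229.14763191]
 [  0.           0.           1.        ]]
side [0.48995066 0.52365779 0.83495515] [[-0.98600378 -0.16670339 -0.00255262]
 [-0.12191216  0.73135102 -0.67101648]
 [ 0.11372758 -0.66131359 -0.74143804]] [[440.40837534   0.         322.69487885]
 [  0.         440.40837534 240.34861993]
 [  0.           0.           1.        ]]
0.1 [ 0.2032864  -0.56423788  0.23022223] [-9.10742491e-04  9.85090492e-01  1.72034538e-01 -1.05410575e-04] 0.0187
```

View pics/top0.png

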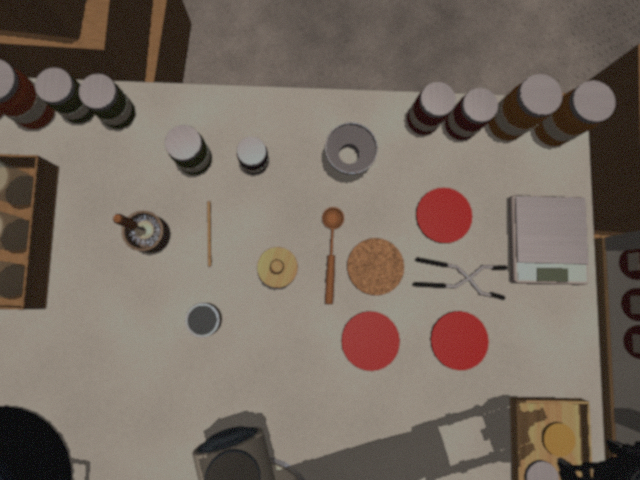

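View pics/side0.png

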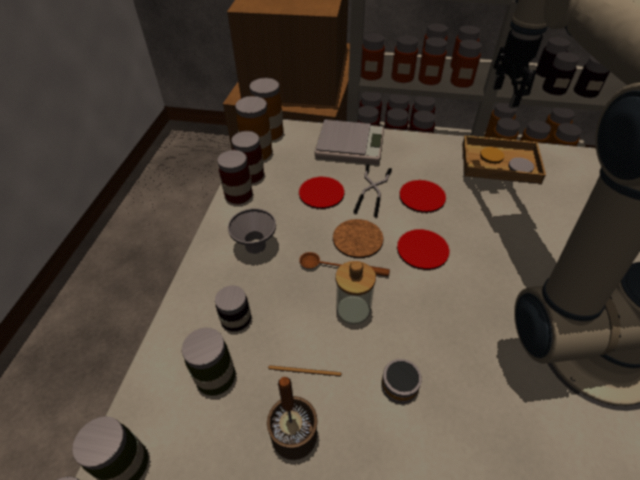

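Top view: the knobbed wooden lid on its jar is at (277,268), the cork trivet at (376,266), and the brown pot with the leaning brush at (146,231), handle end about (118,217). The look-alikes are three red discs at (444,215), (370,341) and (459,340), and the lidded jars at (187,145) and (252,153), which have steel caps. Only (277,268) has a pale lid with a knob, and only (376,266) is cork. I'll confirm this in one enlarged crop while measuring.

Run:
```python
from h import *
im=cv2.imread('pics/top0.png'); si=cv2.imread('pics/side0.png')
a=cv2.resize(im[190:310,90:420],None,fx=2.3,fy=2.3,interpolation=2)
b=cv2.resize(si[360:460,240:440],None,fx=2.7,fy=2.7,interpolation=2)
o=np.zeros((560,760,3),np.uint8);o[:a.shape[0],:a.shape[1]]=a[:,:760];o[280:280+b.shape[0],:b.shape[1]]=b
cv2.imwrite('pics/crop.png',o)
def med(P,m): return np.nanmedian(P[m],0).round(4), int(m.sum())
from scipy.optimize import least_squares
def circ(p):
    r=least_squares(lambda q:np.hypot(*(p[:,:2]-q[:2]).T)-q[2],[*p[:,:2].mean(0),.04],loss='soft_l1',f_scale=.002);return r.x.round(4)
def edge(m,n,z):
    c=max(cv2.findContours(m.astype(np.uint8),0,1)[0],key=cv2.contourArea)[:,0,:]
    return circ(np.array([pt(n,*q,z) for q in c]))
for n in('top','side'):
    P=cloud(n,np.load(n+'0.npy')); z=P[...,2]
    near=lambda x,y,r:np.hypot(P[...,0]-x,P[...,1]-y)<r
    cx={'top':pt('top',277,268,.127),'side':pt('side',355,278,.127)}[n]
    L=near(*cx[:2],.06)&(abs(z-.127)<.008); print(n,'lid disc',edge(L,n,.127),med(P,L))
    K=near(*cx[:2],.03)&(z>.145); print(' knob',med(P,K))
    tz={'top':pt('top',376,266,.01),'side':pt('side',358,238,.01)}[n]
    hsv=cv2.cvtColor(cv2.imread(f'pics/{n}0.png'),cv2.COLOR_BGR2HSV)
    T=near(*tz[:2],.08)&(hsv[...,1]>100)&(z<.016); print(' trivet',edge(T,n,.01),med(P,T))
    pz={'top':pt('top',146,231,.08),'side':pt('side',292,420,.08)}[n]
    R=near(*pz[:2],.06)&(abs(z-.08)<.006); print(' pot',edge(R,n,.08),med(P,R))
    H=near(*pz[:2],.14)&(z>.125); print(' handle',H.sum())
    q=P[H]
    for lo in np.arange(.13,.24,.015):
        s=q[(q[:,2]>=lo)&(q[:,2]<lo+.015)]
        if len(s): print('  ',round(lo,3),s.mean(0).round(4),len(s))
P=cloud('top',np.load('top0.npy'))
for nm,u,v in[('pint',185,138),('jam',252,147),('bands',203,317),('pencil',209,233),('spoonend',330,300),('spoonbowl',333,217),('funnel',350,138),('lifterL',416,285),('lifterL2',418,260)]: print(nm,P[v,u].round(3))
```

```text
top lid disc [ 0.5145 -0.0224  0.0398] (array([ 0.5135, -0.0224,  0.1276]), 1137)
 knob (array([ 0.5147, -0.0227,  0.1612]), 161)
 trivet [ 0.5284 -0.2393  0.0617] (array([ 0.5278, -0.239 ,  0.0107]), 2412)
 pot [0.5859 0.2638 0.0399] (array([0.5834, 0.2622, 0.0797]), 392)
 handle 251
   0.13 [0.5876 0.2548 0.1441] 4
   0.145 [0.5861 0.2571 0.1525] 27
   0.16 [0.5869 0.2565 0.168 ] 29
   0.175 [0.587  0.2573 0.1828] 31
   0.19 [0.5862 0.2568 0.198 ] 28
   0.205 [0.5862 0.2566 0.2125] 31
   0.22 [0.5884 0.2611 0.2291] 100
   0.235 [0.5833 0.2636 0.237 ] 1
side lid disc [ 0.5176 -0.0198  0.04  ] (array([ 0.5162, -0.0141,  0.1259]), 893)
 knob (array([ 0.5178, -0.0184,  0.1586]), 166)
 trivet [ 0.5306 -0.2374  0.0646] (array([ 0.5301, -0.2356,  0.0091]), 1551)
 pot [0.589  0.2639 0.04  ] (array([0.5862, 0.2676, 0.0784]), 546)
 handle 426
   0.13 [0.5906 0.2694 0.143 ] 14
   0.145 [0.5897 0.2688 0.1533] 49
   0.16 [0.5902 0.2687 0.1676] 47
   0.175 [0.59   0.2688 0.1827] 53
   0.19 [0.5898 0.2689 0.1976] 56
   0.205 [0.5898 0.2685 0.2126] 59
   0.22 [0.5918 0.2644 0.2275] 148
pint [0.773 0.173 0.132]
jam [0.772 0.04  0.086]
bands [0.409 0.133 0.044]
pencil [0.593 0.135 0.012]
spoonend [ 0.451 -0.138  0.019]
spoonbowl [ 0.639 -0.143  0.002]
funnel [ 0.813 -0.175  0.043]
lifterL [ 0.488 -0.332  0.01 ]
lifterL2 [ 0.544 -0.335  0.015]
```

View pics/crop.png

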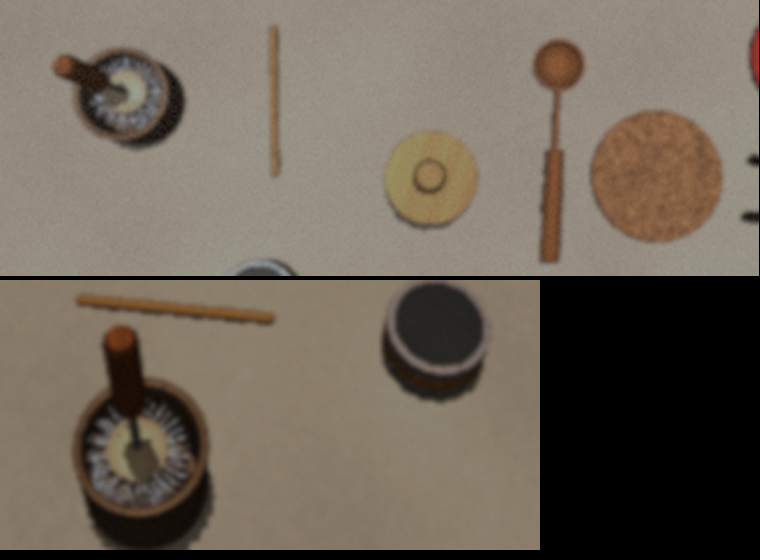

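The crop confirms it: the pale lid with a round knob, the cork trivet (brown and speckled, not red), and the brush standing nearly upright in the brown pot. I'll average the two views and move above the lid.

```bash
cat >> h.py <<'E'
def to(*X):
    from scipy.spatial.transform import Rotation as Q
    o=arm.get_obs(); w=o['ee_rot']; R=Q.from_quat([*w[1:],w[0]]).as_matrix()
    d=1000*R.T@(np.array(X)-o['tcp_pos']); yaw=np.degrees(np.arctan2(R[1,0],R[0,0]))
    print('t',o['t'],'pos',np.round(o['tcp_pos'],4),'go mm',d.round(1),'spin',yaw.round(2),'w',o['width'],'F',np.round(o['ft_force'],1))
E
python3 -c "
from h import *
to(.516,-.021,.225)"
```

```text
t 0.1 pos [ 0.2033 -0.5642  0.2302] go mm [ 478.3 -405.1    6. ] spin 19.81 w 0.08569895156593194 F [ 0.2 -0.  -0.8]
```

Request:
{"api": "arm_command", "payload": {
  "plan": [
    [0, 36, -31, 0, 2],
    [0, 73, -62, 0, 4],
    [0, 110, -93, 0, 6],
    [0, 147, -124, 0, 8],
    [0, 184, -155, 0, 10],
    [0, 221, -186, 0, 12],
    [0, 258, -217, 0, 14],
    [0, 295, -248, 0, 16],
    [0, 332, -279, 2, 18],
    [0, 368, -310, 4, 19.8]
  ],
  "squeeze": 40
}}

```text
t: 1.1
tcp_pos: [0.445, -0.1462, 0.227]
ee_rot: [0.0, 1.0, -0.001, 0.0]
ft_force: [0.5, -0.3, 0.9]
width: 0.0852
grip_force: 0.0
```

```bash
python3 -c "
from h import *
to(.516,-.021,.225)"
```

```text
t 1.1 pos [ 0.445  -0.1462  0.227 ] go mm [  70.8 -125.2    2. ] spin -0.07 w 0.08524464788134108 F [ 0.5 -0.3  0.9]
```

Request:
{"api": "arm_command", "payload": {
  "plan": [
    [0, 24, -42, 2, 0],
    [0, 48, -84, 2, 0],
    [0, 66, -118, 2, 0],
    [0, 70, -125, 2, 0],
    [0, 70, -125, 2, 0],
    [0, 70, -125, 2, 0]
  ]
}}

```text
t: 1.7
tcp_pos: [0.5141, -0.0239, 0.225]
ee_rot: [0.0, 1.0, -0.0, -0.0]
ft_force: [0.2, -0.6, -0.6]
width: 0.0854
grip_force: 0.0
```

Run:
```python
from h import *
to(.516,-.021,.132)
a,d=look('top');b,e=look('side')
o=np.vstack([cv2.resize(a[190:310,200:400],None,fx=2.4,fy=2.4),cv2.resize(b[150:275,280:480],None,fx=2.4,fy=2.4)])
cv2.imwrite('pics/c1.png',o[:,:,::-1])
```

```text
t 1.7 pos [ 0.5141 -0.0239  0.225 ] go mm [ 2. -3. 93.] spin -0.02 w 0.08535540181528192 F [ 0.2 -0.6 -0.6]
```

View pics/c1.png

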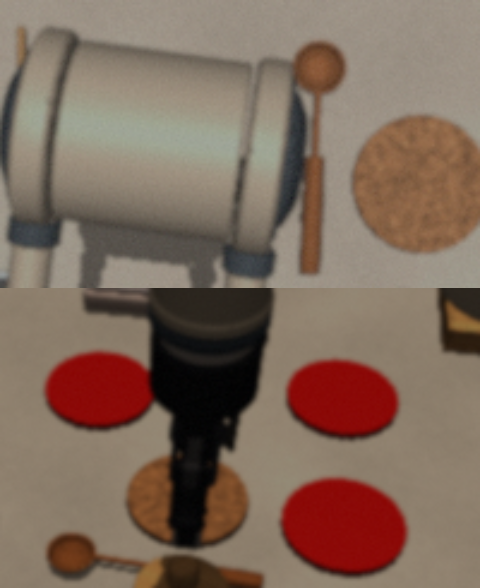

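The side view shows the closed-over finger at crop (187,540), directly above the knob at about (190,570). The top view is hidden by the arm. Alignment is good, so I'll descend and grip the knob.

Request:
{"api": "arm_command", "payload": {
  "plan": [
    [0, 2, -3, 0, 0],
    [0, 2, -3, 25, 0],
    [0, 2, -3, 50, 0],
    [0, 2, -3, 75, 0],
    [0, 2, -3, 88, 0],
    [0, 2, -3, 92, 0],
    [0, 2, -3, 92, 0],
    [120, 2, -3, 92, 0],
    [150, 2, -3, 92, 0],
    [190, 2, -3, 92, 0]
  ],
  "squeeze": 40
}}

```text
t: 2.8
tcp_pos: [0.517, -0.0201, 0.1344]
ee_rot: [0.0, 1.0, 0.0, 0.001]
ft_force: [0.2, -0.6, -0.5]
width: 0.0443
grip_force: 0.0
```

Request:
{"api": "arm_command", "payload": {
  "plan": [
    [255, 0, 0, 0, 0],
    [255, 0, 0, 0, 0],
    [255, 0, 0, 0, 0],
    [255, 0, 0, 0, 0],
    [255, 0, 0, 0, 0]
  ]
}}

```text
t: 3.3
tcp_pos: [0.5168, -0.0203, 0.1341]
ee_rot: [0.0, 1.0, 0.0, 0.001]
ft_force: [-0.2, -1.3, 5.8]
width: 0.0263
grip_force: 39.7
```

Request:
{"api": "arm_command", "payload": {
  "plan": [
    [255, 0, 0, -5, 0],
    [255, 0, 0, -10, 0],
    [255, 0, 0, -20, 0],
    [255, 0, 0, -40, 0],
    [255, 0, 0, -60, 0],
    [255, 0, 0, -60, 0]
  ]
}}

```text
t: 3.9
tcp_pos: [0.5178, -0.02, 0.1971]
ee_rot: [0.0, 1.0, 0.0, 0.003]
ft_force: [0.6, 0.9, -1.3]
width: 0.0262
grip_force: 39.5
```

Run:
```python
from h import *
to(.5295,-.238,.194)
b,e=look('side')
cv2.imwrite('pics/c2.png',cv2.resize(b[150:350,220:480],None,fx=2.4,fy=2.4)[:,:,::-1])
```

```text
t 3.9 pos [ 0.5178 -0.02    0.1971] go mm [ 11.6 218.    3.2] spin 0.03 w 0.026232043332238275 F [ 0.6  0.9 -1.3]
```

View pics/c2.png

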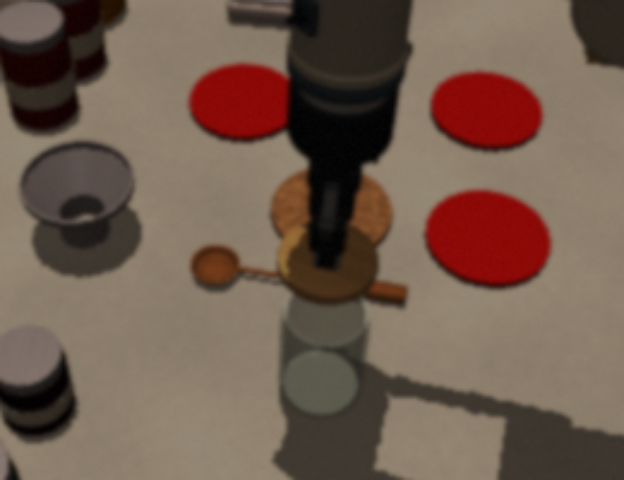

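The lid (crop (327,260)) is up in hand, and the jar stays standing open below it. Now to the trivet.

Request:
{"api": "arm_command", "payload": {
  "plan": [
    [255, 1, 20, 0, 0],
    [255, 3, 60, 0, 0],
    [255, 6, 100, 0, 0],
    [255, 8, 140, 0, 0],
    [255, 10, 180, 0, 0],
    [255, 11, 205, 10, 0],
    [255, 12, 218, 35, 0],
    [255, 12, 218, 70, 0],
    [255, 12, 218, 105, 0],
    [255, 12, 218, 130, 0]
  ]
}}

```text
t: 4.95
tcp_pos: [0.5267, -0.2373, 0.0586]
ee_rot: [-0.001, 1.0, -0.0, -0.002]
ft_force: [-0.3, 0.2, -1.1]
width: 0.0263
grip_force: 39.6
```

Request:
{"api": "arm_command", "payload": {
  "plan": [
    [255, 0, 0, 8, 0],
    [255, 0, 0, 14, 0],
    [255, 0, 0, 14, 0],
    [255, 0, 0, 14, 0]
  ]
}}

```text
t: 5.35
tcp_pos: [0.5294, -0.2384, 0.0509]
ee_rot: [0.001, 1.0, 0.0, 0.001]
ft_force: [-0.7, 0.0, -1.0]
width: 0.0264
grip_force: 39.6
```

Request:
{"api": "arm_command", "payload": {
  "plan": [
    [255, 0, 0, 5, 0],
    [255, 0, 0, 9, 0],
    [255, 0, 0, 12, 0],
    [255, 0, 0, 12, 0],
    [255, 0, 0, 12, 0]
  ]
}}

```text
t: 5.85
tcp_pos: [0.5289, -0.2383, 0.0392]
ee_rot: [0.0, 1.0, 0.0, 0.001]
ft_force: [-2.7, 1.7, 7.7]
width: 0.0264
grip_force: 40.4
```

Contact (7.7 N up), so I'll open and rise straight up.

Request:
{"api": "arm_command", "payload": {
  "plan": [
    [200, 0, 0, 0, 0],
    [140, 0, 0, 0, 0],
    [60, 0, 0, 0, 0],
    [0, 0, 0, 0, 0],
    [0, 0, 0, 0, 0],
    [0, 0, 0, 0, 0],
    [0, 0, 0, -10, 0],
    [0, 0, 0, -40, 0],
    [0, 0, 0, -85, 0],
    [0, 0, 0, -130, 0]
  ]
}}

```text
t: 6.85
tcp_pos: [0.5281, -0.2378, 0.1688]
ee_rot: [-0.0, 1.0, 0.0, -0.0]
ft_force: [1.9, -0.1, -0.2]
width: 0.0854
grip_force: 0.0
```

Request:
{"api": "arm_command", "payload": {
  "plan": [
    [0, 0, 0, -50, 0],
    [0, 0, 0, -95, 0],
    [0, 0, -30, -130, 0],
    [0, 5, -70, -145, 0],
    [0, 10, -120, -150, 0],
    [0, 15, -170, -150, 0],
    [0, 20, -220, -150, 0],
    [0, 27, -270, -150, 0],
    [0, 35, -320, -150, 0],
    [0, 42, -360, -150, 0]
  ]
}}

```text
t: 7.85
tcp_pos: [0.5701, 0.1245, 0.3184]
ee_rot: [-0.0, 1.0, 0.001, 0.001]
ft_force: [0.8, -0.3, 0.1]
width: 0.0851
grip_force: 0.0
```

Run:
```python
from h import *
to(.590,.263,.29)
for n in('top','side'):
    im,d=look(n,n+'2'); P=cloud(n,d)
    m=(np.hypot(P[...,0]-.53,P[...,1]+.238)<.05)
    print(n,'lid disc',np.nanmedian(P[m&(abs(P[...,2]-.032)<.006)],0),'knob',np.nanmedian(P[m&(P[...,2]>.055)&(P[...,2]<.075)],0))
    h=(np.hypot(P[...,0]-.589,P[...,1]-.263)<.03)&(P[...,2]>.22)&(P[...,2]<.236); print('brush top',np.nanmedian(P[h],0),h.sum())
```

```text
t 7.85 pos [0.5701 0.1245 0.3184] go mm [  20.  -138.5   28.5] spin 0.07 w 0.08514490558861268 F [ 0.8 -0.3  0.1]
top lid disc [ 0.52589176 -0.23521752  0.03279151] knob [ 0.52562384 -0.23612029  0.06614929]
brush top [nan nan nan] 0
side lid disc [ 0.5290755  -0.230284    0.03104311] knob [ 0.52928603 -0.23520264  0.06401535]
brush top [0.59186552 0.26501088 0.22879924] 150
  return np.nanmean(a, axis, out=out, keepdims=keepdims)
```

Request:
{"api": "arm_command", "payload": {
  "plan": [
    [0, 7, -46, 10, 0],
    [0, 14, -92, 20, 0],
    [0, 20, -130, 28, 0],
    [0, 20, -138, 28, 0],
    [0, 20, -138, 28, 0],
    [0, 20, -138, 28, 0]
  ]
}}

```text
t: 8.55
tcp_pos: [0.5906, 0.2587, 0.2904]
ee_rot: [0.0, 1.0, -0.0, 0.001]
ft_force: [-0.5, -0.8, 0.2]
width: 0.0855
grip_force: 0.0
```

Run:
```python
from h import *
to(.5905,.263,.182)
look('side','side3')
cv2.imwrite('pics/c3.png',cv2.resize(cv2.imread('pics/side3.png')[250:480,200:400],None,fx=2.4,fy=2.4))
```

```text
t 8.55 pos [0.5906 0.2587 0.2904] go mm [ -0.3  -4.3 108.3] spin -0.04 w 0.08554398171772325 F [-0.5 -0.8  0.2]
```

View pics/c3.png

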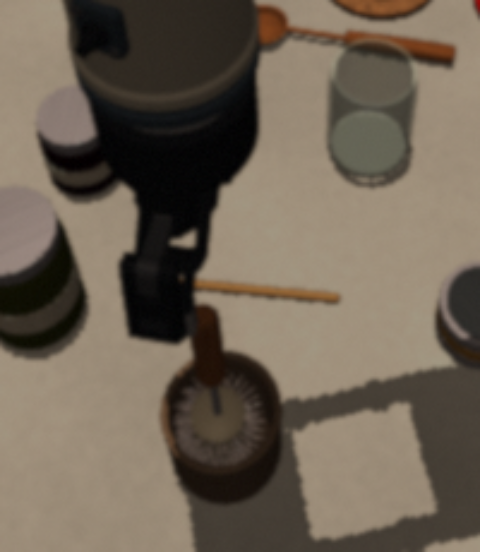

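Run:
```python
from h import *
for X in([.5906,.2587,.29],[.5906,.3014,.303],[.5906,.216,.303],[.5905,.263,.229],[.5905,.263,.15]): print(X,((proj('side',np.array(X))-[200,250])*2.4).round())
```

```text
[0.5906, 0.2587, 0.29] [198. 262.]
[0.5906, 0.3014, 0.303] [178. 325.]
[0.5906, 0.216, 0.303] [214. 184.]
[0.5905, 0.263, 0.229] [204. 317.]
[0.5905, 0.263, 0.15] [212. 369.]
```

The side crop shows the handle top at (207,312), matching the projection of my estimate, with the open fingers straddling it. I'll descend.

Request:
{"api": "arm_command", "payload": {
  "plan": [
    [0, 0, -4, 0, 0],
    [0, 0, -4, 5, 0],
    [0, 0, -4, 25, 0],
    [0, 0, -4, 45, 0],
    [0, 0, -4, 65, 0],
    [0, 0, -4, 65, 0]
  ]
}}

```text
t: 9.2
tcp_pos: [0.5894, 0.2629, 0.2202]
ee_rot: [0.001, 1.0, -0.0, -0.003]
ft_force: [-1.0, -0.2, -0.3]
width: 0.0853
grip_force: 0.0
```

Run:
```python
from h import *
to(.5905,.263,.182)
look('side','side4')
cv2.imwrite('pics/c4.png',cv2.resize(cv2.imread('pics/side4.png')[280:480,200:400],None,fx=3,fy=3))
print((proj('side',np.array([.5905,.263,.229]))-[200,280])*3)
```

```text
t 9.2 pos [0.5894 0.2629 0.2202] go mm [ 1.4 -0.2 38.2] spin -0.03 w 0.08533346351703168 F [-1.  -0.2 -0.3]
[255.09165932 306.18899313]
```

View pics/c4.png

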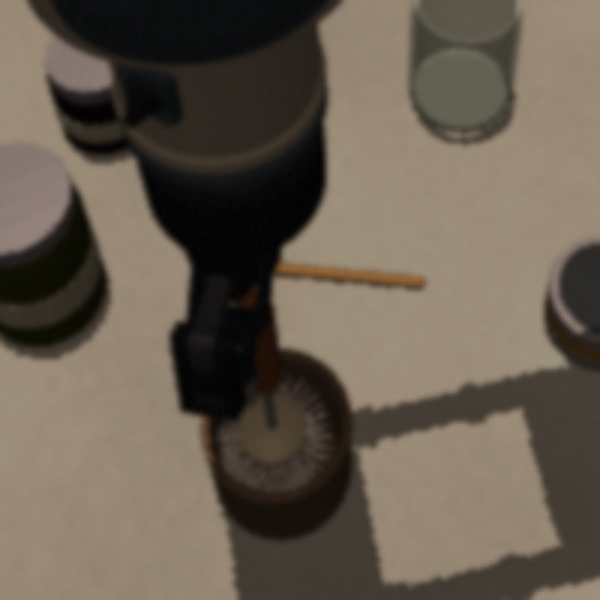

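The handle at (262,340) is between the fingers and partly hidden by the near one. I'll continue down and grip.

Request:
{"api": "arm_command", "payload": {
  "plan": [
    [0, 1, 0, 12, 0],
    [0, 1, 0, 24, 0],
    [0, 1, 0, 36, 0],
    [0, 1, 0, 38, 0],
    [0, 1, 0, 38, 0],
    [130, 1, 0, 38, 0],
    [180, 1, 0, 38, 0],
    [220, 1, 0, 38, 0],
    [255, 1, 0, 38, 0],
    [255, 1, 0, 38, 0]
  ]
}}

```text
t: 10.25
tcp_pos: [0.5916, 0.2639, 0.1867]
ee_rot: [-0.0, 1.0, 0.0, 0.0]
ft_force: [0.5, -0.1, -0.8]
width: 0.0188
grip_force: 39.0
```

Request:
{"api": "arm_command", "payload": {
  "plan": [
    [255, 0, 0, 0, 0],
    [255, 0, 0, 0, 0],
    [255, 0, 0, 0, 0],
    [255, 0, 0, 0, 0]
  ],
  "squeeze": 50
}}

```text
t: 10.65
tcp_pos: [0.5916, 0.2639, 0.1867]
ee_rot: [-0.0, 1.0, 0.0, 0.0]
ft_force: [-0.5, -0.0, 2.2]
width: 0.0189
grip_force: 48.7
```

Request:
{"api": "arm_command", "payload": {
  "plan": [
    [255, 0, 0, -5, 0],
    [255, 0, 0, -15, 0],
    [255, 0, 0, -35, 0],
    [255, 0, 0, -65, 0],
    [255, 0, 0, -95, 0],
    [255, 0, 0, -125, 0],
    [255, 0, 0, -145, 0],
    [255, 0, 0, -150, 0],
    [255, 0, 0, -150, 0]
  ]
}}

```text
t: 11.55
tcp_pos: [0.5916, 0.264, 0.3371]
ee_rot: [-0.0, 1.0, 0.0, 0.001]
ft_force: [0.2, 0.2, -1.4]
width: 0.0188
grip_force: 48.9
```

Run:
```python
from h import *
to(.5168,-.0203,.337)
for n in('top','side'):
    im,d=look(n,n+'5');P=cloud(n,d)
    # jar rim: edge in depth for the glass, and brush profile
    q=P[(np.hypot(P[...,0]-.59,P[...,1]-.263)<.05)&(P[...,2]>.1)&(P[...,2]<.34)]
    for lo in np.arange(.12,.34,.02):
        s=q[(q[:,2]>=lo)&(q[:,2]<lo+.02)]
        if len(s): print(n,round(lo,2),np.median(s,0).round(4),len(s))
b=cv2.imread('pics/side5.png'); a=cv2.imread('pics/top5.png')
o=np.hstack([cv2.resize(b[180:480,190:420],None,fx=1.7,fy=1.7),cv2.resize(a[190:490,100:330],(391,510))])
cv2.imwrite('pics/c5.png',o)
```

```text
t 11.55 pos [0.5916 0.264  0.3371] go mm [-7.490e+01  2.843e+02 -2.000e-01] spin 0.02 w 0.018789729708721798 F [ 0.2  0.2 -1.4]
top 0.14 [0.5726 0.2826 0.1592] 1
top 0.16 [0.5775 0.2491 0.1738] 82
top 0.18 [0.5773 0.2507 0.1916] 177
top 0.2 [0.5846 0.2552 0.2138] 359
top 0.22 [0.5877 0.2622 0.2222] 301
top 0.24 [0.5885 0.262  0.2472] 15
top 0.26 [0.5884 0.2616 0.2681] 12
top 0.28 [0.5837 0.2567 0.2957] 17
top 0.3 [0.583  0.2565 0.3096] 38
top 0.32 [0.58   0.2623 0.327 ] 11
side 0.14 [0.5763 0.2739 0.1598] 6
side 0.16 [0.5854 0.2798 0.1727] 205
side 0.18 [0.587  0.2791 0.1916] 286
side 0.2 [0.5891 0.268  0.216 ] 850
side 0.22 [0.5908 0.264  0.2207] 117
side 0.24 [0.5915 0.2647 0.2495] 27
side 0.26 [0.5916 0.2647 0.2672] 24
side 0.28 [0.5904 0.2707 0.295 ] 54
side 0.3 [0.5879 0.2704 0.3088] 96
side 0.32 [0.5832 0.2646 0.3351] 34
```

View pics/c5.png

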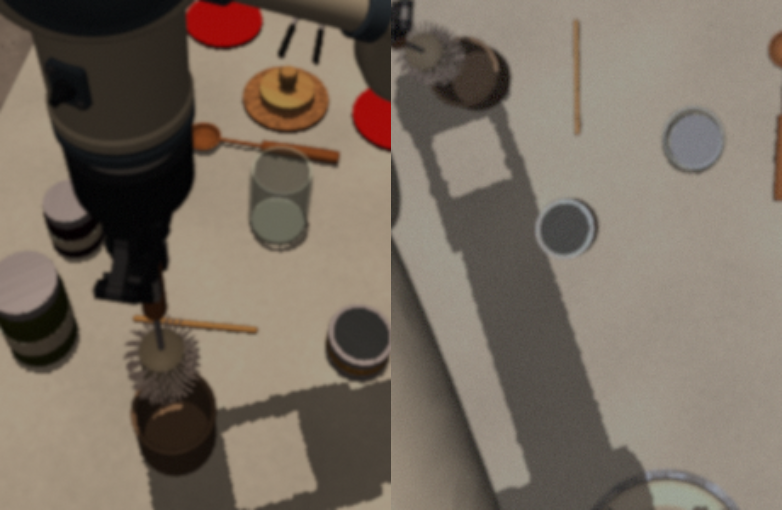

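The brush is upright in hand at crop (160,340), the pot is still standing, the jar is open at (280,195), and the lid lies knob up on the trivet. Now over to the jar.

Request:
{"api": "arm_command", "payload": {
  "plan": [
    [255, -5, 20, 0, 0],
    [255, -15, 57, 0, 0],
    [255, -26, 100, 0, 0],
    [255, -38, 143, 0, 0],
    [255, -49, 186, 0, 0],
    [255, -60, 229, 0, 0],
    [255, -69, 262, 0, 0],
    [255, -74, 280, 0, 0],
    [255, -75, 284, 0, 0],
    [255, -75, 284, 0, 0]
  ]
}}

```text
t: 12.65
tcp_pos: [0.5162, -0.0204, 0.335]
ee_rot: [-0.0, 1.0, -0.0, -0.001]
ft_force: [-0.6, -0.2, -1.1]
width: 0.0187
grip_force: 49.0
```

Run:
```python
from h import *
to(.5168,-.0203,.189)
b,d=look('side','side6');P=cloud('side',d)
q=P[(np.hypot(P[...,0]-.517,P[...,1]+.02)<.03)&(P[...,2]>.235)&(P[...,2]<.275)];print('wire',np.median(q,0),len(q))
cv2.imwrite('pics/c6.png',cv2.resize(b[150:350,270:450],None,fx=2.8,fy=2.8)[:,:,::-1])
```

```text
t 12.65 pos [ 0.5162 -0.0204  0.335 ] go mm [  0.9  -0.  146. ] spin -0.05 w 0.01865634775302648 F [-0.6 -0.2 -1.1]
wire [ 0.5172412  -0.0197964   0.25589103] 52
```

View pics/c6.png

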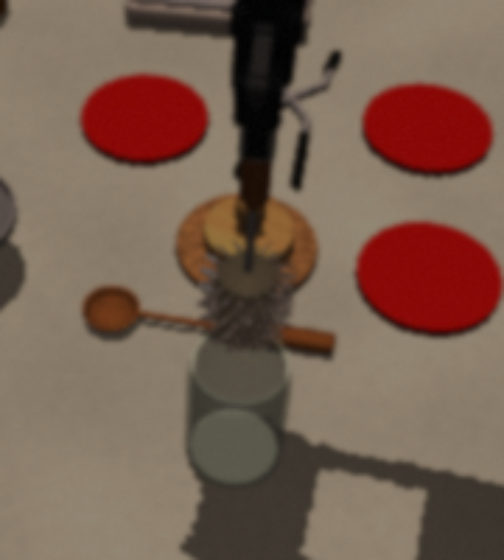

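The brush (crop (248,290)) is centred above the jar mouth (240,365). First stroke down.

Request:
{"api": "arm_command", "payload": {
  "plan": [
    [255, 1, 0, 10, 0],
    [255, 1, 0, 30, 0],
    [255, 1, 0, 50, 0],
    [255, 1, 0, 70, 0],
    [255, 1, 0, 90, 0],
    [255, 1, 0, 110, 0],
    [255, 1, 0, 126, 0],
    [255, 1, 0, 136, 0],
    [255, 1, 0, 140, 0],
    [255, 1, 0, 140, 0]
  ]
}}

```text
t: 13.7
tcp_pos: [0.5174, -0.0196, 0.1957]
ee_rot: [-0.0, 1.0, 0.0, -0.0]
ft_force: [-0.0, -0.0, -0.9]
width: 0.0187
grip_force: 49.0
```

Request:
{"api": "arm_command", "payload": {
  "plan": [
    [255, 0, 0, 4, 0],
    [255, 0, 0, 6, 0],
    [255, 0, 0, 6, 0],
    [255, 0, 0, 6, 0]
  ]
}}

```text
t: 14.1
tcp_pos: [0.5176, -0.0202, 0.1906]
ee_rot: [0.0, 1.0, 0.0, 0.0]
ft_force: [0.0, 0.3, -0.6]
width: 0.0188
grip_force: 49.0
```

Request:
{"api": "arm_command", "payload": {
  "plan": [
    [255, 0, 0, -15, 0],
    [255, 0, 0, -35, 0],
    [255, 0, 0, -50, 0],
    [255, 0, 0, -52, 0],
    [255, 0, 0, -52, 0],
    [255, 0, 0, -52, 0]
  ]
}}

```text
t: 14.7
tcp_pos: [0.5173, -0.0201, 0.2415]
ee_rot: [-0.0, 1.0, 0.0, -0.001]
ft_force: [-0.2, -1.0, -0.7]
width: 0.0188
grip_force: 49.0
```

Request:
{"api": "arm_command", "payload": {
  "plan": [
    [255, 0, 0, 15, 0],
    [255, 0, 0, 35, 0],
    [255, 0, 0, 48, 0],
    [255, 0, 0, 52, 0],
    [255, 0, 0, 52, 0],
    [255, 0, 0, 52, 0]
  ]
}}

```text
t: 15.3
tcp_pos: [0.5177, -0.0201, 0.1908]
ee_rot: [0.0, 1.0, 0.0, 0.0]
ft_force: [0.2, 0.4, -0.8]
width: 0.0185
grip_force: 49.0
```

Request:
{"api": "arm_command", "payload": {
  "plan": [
    [255, 0, 0, -15, 0],
    [255, 0, 0, -35, 0],
    [255, 0, 0, -50, 0],
    [255, 0, 0, -52, 0],
    [255, 0, 0, -52, 0],
    [255, 0, 0, -52, 0]
  ]
}}

```text
t: 15.9
tcp_pos: [0.5173, -0.0201, 0.2416]
ee_rot: [-0.0, 1.0, 0.0, -0.001]
ft_force: [0.1, -0.3, -1.2]
width: 0.0185
grip_force: 49.0
```

Request:
{"api": "arm_command", "payload": {
  "plan": [
    [255, 0, 0, 15, 0],
    [255, 0, 0, 35, 0],
    [255, 0, 0, 48, 0],
    [255, 0, 0, 52, 0],
    [255, 0, 0, 54, 0],
    [255, 0, 0, 54, 0],
    [255, 0, 0, 54, 0]
  ]
}}

```text
t: 16.6
tcp_pos: [0.5178, -0.0201, 0.1891]
ee_rot: [0.0, 1.0, 0.0, 0.001]
ft_force: [-0.8, -0.1, -0.0]
width: 0.0185
grip_force: 49.0
```

Request:
{"api": "arm_command", "payload": {
  "plan": [
    [255, 0, 0, -15, 0],
    [255, 0, 0, -35, 0],
    [255, 0, 0, -50, 0],
    [255, 0, 0, -54, 0],
    [255, 0, 0, -54, 0],
    [255, 0, 0, -54, 0]
  ]
}}

```text
t: 17.2
tcp_pos: [0.5174, -0.0201, 0.2417]
ee_rot: [-0.0, 1.0, 0.0, -0.0]
ft_force: [-0.3, -0.1, -0.6]
width: 0.0188
grip_force: 49.0
```

Request:
{"api": "arm_command", "payload": {
  "plan": [
    [255, 0, 0, -15, 0],
    [255, 0, 0, -40, 0],
    [255, 0, 0, -70, 0],
    [255, 0, 0, -92, 0],
    [255, 0, 0, -96, 0],
    [255, 0, 0, -96, 0]
  ]
}}

```text
t: 17.8
tcp_pos: [0.5176, -0.0201, 0.3378]
ee_rot: [-0.0, 1.0, 0.0, -0.0]
ft_force: [-1.0, 0.0, -0.8]
width: 0.0183
grip_force: 49.1
```

```bash
python3 -c "
from h import *
to(.5916,.2639,.335)"
```

```text
t 17.8 pos [ 0.5176 -0.0201  0.3378] go mm [  74.1 -284.     2.8] spin 0.02 w 0.018322128894969356 F [-1.   0.  -0.8]
```

Request:
{"api": "arm_command", "payload": {
  "plan": [
    [255, 5, -20, 0, 0],
    [255, 15, -57, 0, 0],
    [255, 26, -100, 0, 0],
    [255, 37, -143, 0, 0],
    [255, 48, -186, 0, 0],
    [255, 59, -229, 0, 0],
    [255, 68, -262, 0, 0],
    [255, 71, -280, 0, 0],
    [255, 72, -284, 0, 0],
    [255, 72, -284, 0, 0]
  ]
}}

```text
t: 18.8
tcp_pos: [0.5893, 0.264, 0.3359]
ee_rot: [0.001, 1.0, 0.001, -0.002]
ft_force: [1.0, -0.5, -0.5]
width: 0.0189
grip_force: 49.1
```

Run:
```python
from h import *
to(.590,.2635,.187)
from scipy.optimize import least_squares
for n in('top','side'):
    im,d=look(n,n+'7');P=cloud(n,d)
    m=(np.hypot(P[...,0]-.588,P[...,1]-.264)<.06)&(abs(P[...,2]-.08)<.006)
    p=P[m];
    r=least_squares(lambda q:np.hypot(*(p[:,:2]-q[:2]).T)-.0405,[.588,.264],loss='soft_l1',f_scale=.003).x
    print(n,'pot rim',r.round(4),m.sum())
    q=P[(np.hypot(P[...,0]-.59,P[...,1]-.264)<.03)&(P[...,2]>.235)&(P[...,2]<.275)];print('wire',np.median(q,0),len(q))
```

```text
t 18.8 pos [0.5893 0.264  0.3359] go mm [  1.2   0.3 148.9] spin 0.06 w 0.01890116981296447 F [ 1.  -0.5 -0.5]
top pot rim [0.5858 0.2642] 267
wire [0.58574749 0.26197036 0.25594613] 30
side pot rim [0.5893 0.263 ] 441
wire [0.58929479 0.26380005 0.25373437] 56
```

Aligned over the pot, so I'll lower the brush.

Request:
{"api": "arm_command", "payload": {
  "plan": [
    [255, 0, 0, 10, 0],
    [255, 0, 0, 30, 0],
    [255, 0, 0, 50, 0],
    [255, 0, 0, 70, 0],
    [255, 0, 0, 90, 0],
    [255, 0, 0, 110, 0],
    [255, 0, 0, 128, 0],
    [255, 0, 0, 138, 0],
    [255, 0, 0, 143, 0],
    [255, 0, 0, 143, 0]
  ]
}}

```text
t: 19.9
tcp_pos: [0.5893, 0.2634, 0.1949]
ee_rot: [0.0, 1.0, -0.0, -0.0]
ft_force: [0.7, -0.0, -0.6]
width: 0.0186
grip_force: 49.1
```

Request:
{"api": "arm_command", "payload": {
  "plan": [
    [255, 0, 0, 3, 0],
    [255, 0, 0, 5, 0],
    [255, 0, 0, 5, 0],
    [255, 0, 0, 5, 0]
  ]
}}

```text
t: 20.3
tcp_pos: [0.5895, 0.264, 0.1906]
ee_rot: [-0.0, 1.0, 0.0, 0.0]
ft_force: [0.6, -0.6, -0.5]
width: 0.0188
grip_force: 49.1
```

Request:
{"api": "arm_command", "payload": {
  "plan": [
    [255, 0, 0, 2, 0],
    [255, 0, 0, 3, 0],
    [255, 0, 0, 4, 0],
    [255, 0, 0, 4, 0],
    [255, 0, 0, 4, 0]
  ]
}}

```text
t: 20.8
tcp_pos: [0.5895, 0.2639, 0.1867]
ee_rot: [-0.0, 1.0, 0.0, 0.0]
ft_force: [0.2, -0.9, 2.0]
width: 0.0191
grip_force: 49.3
```

Floor contact (2 N). I'll release gently and rise.

Request:
{"api": "arm_command", "payload": {
  "plan": [
    [230, 0, 0, 0, 0],
    [215, 0, 0, 0, 0],
    [190, 0, 0, 0, 0],
    [150, 0, 0, 0, 0],
    [80, 0, 0, 0, 0],
    [0, 0, 0, 0, 0],
    [0, 0, 0, 0, 0],
    [0, 0, 0, 0, 0],
    [0, 0, 0, -20, 0],
    [0, 0, 0, -50, 0]
  ]
}}

```text
t: 21.8
tcp_pos: [0.5886, 0.2636, 0.234]
ee_rot: [0.001, 1.0, 0.0, -0.002]
ft_force: [0.6, 0.7, 1.0]
width: 0.0853
grip_force: 0.0
```

Request:
{"api": "arm_command", "payload": {
  "plan": [
    [0, 0, 0, -40, 0],
    [0, 0, 0, -80, 0],
    [0, 0, 0, -110, 0],
    [0, -5, 40, -110, 0],
    [0, -11, 90, -110, 0],
    [0, -17, 140, -110, 0],
    [0, -23, 190, -110, 0],
    [0, -29, 240, -110, 0],
    [0, -35, 290, -110, 0],
    [0, -41, 340, -110, 0]
  ]
}}

```text
t: 22.8
tcp_pos: [0.5481, -0.0758, 0.3466]
ee_rot: [0.0, 1.0, 0.0, 0.0]
ft_force: [-0.0, 0.3, -0.2]
width: 0.0853
grip_force: 0.0
```

Run:
```python
from h import *
to(.5289,-.2383,.17)
for n in('top','side'):
    im,d=look(n,n+'8');P=cloud(n,d)
    q=P[(np.hypot(P[...,0]-.589,P[...,1]-.263)<.1)&(P[...,2]>.12)&(P[...,2]<.24)]
    for lo in (.14,.2,.225):
        s=q[(q[:,2]>=lo)&(q[:,2]<lo+.02)]
        if len(s): print(n,lo,np.median(s,0).round(4),len(s))
    m=(np.hypot(P[...,0]-.588,P[...,1]-.264)<.06)&(abs(P[...,2]-.08)<.006)&(P[...,2]<.09);print('pot',np.median(P[m],0).round(4))
    k=(np.hypot(P[...,0]-.529,P[...,1]+.238)<.03)&(P[...,2]>.058)&(P[...,2]<.07);print('knob',np.median(P[k],0).round(4),k.sum())
```

```text
t 22.8 pos [ 0.5481 -0.0758  0.3466] go mm [-19.4 162.5 176.6] spin 0.02 w 0.08527638618914601 F [-0.   0.3 -0.2]
top 0.14 [0.5838 0.2563 0.1531] 30
top 0.2 [0.5843 0.2564 0.2108] 43
top 0.225 [0.5866 0.2624 0.2306] 86
pot [0.5834 0.2625 0.0798]
knob [ 0.5256 -0.2365  0.0658] 126
side 0.14 [0.5878 0.2701 0.1511] 59
side 0.2 [0.5874 0.2702 0.2101] 75
side 0.225 [0.5901 0.2642 0.2294] 117
pot [0.5849 0.267  0.0784]
knob [ 0.5304 -0.2356  0.0634] 81
```

Request:
{"api": "arm_command", "payload": {
  "plan": [
    [0, -5, 45, 20, 0],
    [0, -11, 90, 60, 0],
    [0, -17, 135, 105, 0],
    [0, -19, 158, 150, 0],
    [0, -19, 162, 176, 0],
    [0, -19, 162, 176, 0],
    [0, -19, 162, 176, 0]
  ]
}}

```text
t: 23.6
tcp_pos: [0.5296, -0.2352, 0.1701]
ee_rot: [-0.001, 1.0, 0.0, -0.001]
ft_force: [0.9, -0.4, 0.2]
width: 0.0856
grip_force: 0.0
```

Run:
```python
from h import *
to(.5289,-.2383,.0392)
for n,(u,v,r) in {'top':(278,273,28),'side':(354,295,32)}.items():
    im,_=look(n,n+'9')
    g=lambda f:np.float32(cv2.imread(f'pics/{n}{f}.png',0)[v-r:v+r,u-r:u+r])
    print(n,cv2.phaseCorrelate(g(5),g(9),cv2.createHanningWindow((2*r,2*r),cv2.CV_32F)))
```

```text
t 23.6 pos [ 0.5296 -0.2352  0.1701] go mm [ -0.5   3.3 130.9] spin 0.0 w 0.08558574203548165 F [ 0.9 -0.4  0.2]
top ((0.08092221039017033, 0.01049288892765432), 0.9877123418119219)
side ((-0.1159406740126272, 0.007773805656121624), 0.7486291942186654)
```

The jar hasn't moved (shift about 0.1 px). I'll regrasp the lid at the pose where I released it.

Request:
{"api": "arm_command", "payload": {
  "plan": [
    [0, 0, 3, 30, 0],
    [0, 0, 3, 65, 0],
    [0, 0, 3, 100, 0],
    [0, 0, 3, 120, 0],
    [0, 0, 3, 128, 0],
    [0, 0, 3, 128, 0],
    [0, 0, 3, 128, 0]
  ],
  "squeeze": 40
}}

```text
t: 24.4
tcp_pos: [0.5314, -0.2393, 0.0453]
ee_rot: [0.001, 1.0, 0.0, 0.002]
ft_force: [-0.1, -1.1, -0.6]
width: 0.0855
grip_force: 0.0
```

```bash
python3 -c "
from h import *
to(.5289,-.2383,.0392)"
```

```text
t 24.4 pos [ 0.5314 -0.2393  0.0453] go mm [-2.5 -1.   6.1] spin 0.05 w 0.0855264362411295 F [-0.1 -1.1 -0.6]
```

Request:
{"api": "arm_command", "payload": {
  "plan": [
    [0, -2, -1, 3, 0],
    [0, -2, -1, 6, 0],
    [0, -2, -1, 6, 0],
    [120, -2, -1, 6, 0],
    [160, -2, -1, 6, 0],
    [200, -2, -1, 6, 0],
    [255, -2, -1, 6, 0],
    [255, -2, -1, 6, 0],
    [255, -2, -1, 6, 0],
    [255, -2, -1, 6, 0]
  ]
}}

```text
t: 25.4
tcp_pos: [0.5279, -0.2381, 0.0365]
ee_rot: [0.0, 1.0, 0.0, 0.0]
ft_force: [-0.4, 0.3, 1.2]
width: 0.0266
grip_force: 39.4
```

Request:
{"api": "arm_command", "payload": {
  "plan": [
    [255, 0, 0, 0, 0],
    [255, 0, 0, 0, 0],
    [255, 0, 0, 0, 0],
    [255, 0, 0, 0, 0]
  ]
}}

```text
t: 25.8
tcp_pos: [0.5279, -0.2381, 0.0364]
ee_rot: [0.0, 1.0, 0.0, 0.0]
ft_force: [0.1, -0.3, 2.5]
width: 0.0268
grip_force: 39.5
```

Request:
{"api": "arm_command", "payload": {
  "plan": [
    [255, 0, 0, -5, 0],
    [255, 0, 0, -20, 0],
    [255, 0, 0, -50, 0],
    [255, 0, 0, -85, 0],
    [255, 0, 0, -125, 0],
    [255, 0, 0, -150, 0],
    [255, -2, -25, -160, 0],
    [255, -4, -65, -160, 0],
    [255, -6, -105, -160, 0],
    [255, -8, -145, -160, 0]
  ]
}}

```text
t: 26.8
tcp_pos: [0.5194, -0.0917, 0.1975]
ee_rot: [0.0, 1.0, -0.0, 0.001]
ft_force: [0.7, -0.4, -1.8]
width: 0.0266
grip_force: 39.6
```

Request:
{"api": "arm_command", "payload": {
  "plan": [
    [255, -2, -35, 0, 0],
    [255, -4, -60, 0, 0],
    [255, -5, -72, 0, 0],
    [255, -5, -73, 0, 0],
    [255, -5, -73, 0, 0],
    [255, -5, -73, 0, 0]
  ]
}}

```text
t: 27.4
tcp_pos: [0.5148, -0.0211, 0.1963]
ee_rot: [0.0, 1.0, -0.001, -0.0]
ft_force: [-1.0, -0.6, -0.3]
width: 0.0262
grip_force: 39.6
```

Run:
```python
from h import *
to(.5158,-.0201,.15)
b,d=look('side','side10')
cv2.imwrite('pics/c10.png',cv2.resize(b[180:340,280:440],None,fx=3,fy=3)[:,:,::-1])
```

```text
t 27.4 pos [ 0.5148 -0.0211  0.1963] go mm [ 1.  -1.1 46.3] spin -0.07 w 0.02624219602893707 F [-1.  -0.6 -0.3]
```

View pics/c10.png

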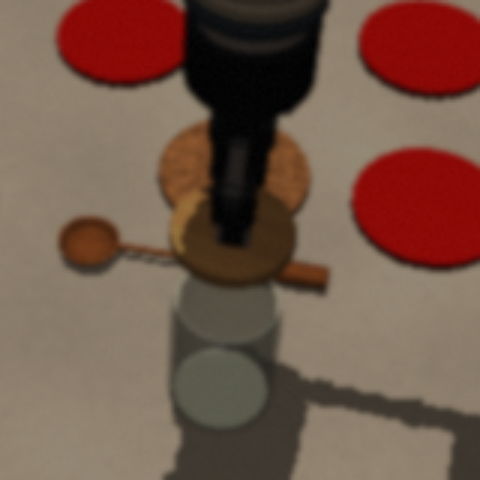

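The lid (crop (235,235)) is level over the open mouth (228,300), the same view as at lift-off. I'll lower it to just above the rim.

Request:
{"api": "arm_command", "payload": {
  "plan": [
    [255, 1, -1, 10, 0],
    [255, 1, -1, 25, 0],
    [255, 1, -1, 38, 0],
    [255, 1, -1, 45, 0],
    [255, 1, -1, 45, 0],
    [255, 1, -1, 45, 0]
  ]
}}

```text
t: 28.05
tcp_pos: [0.5157, -0.019, 0.1512]
ee_rot: [-0.0, 1.0, 0.0, -0.0]
ft_force: [0.5, -1.0, -0.6]
width: 0.0268
grip_force: 39.6
```

```bash
python3 -c "
from h import *
to(.5158,-.0201,.132)"
```

```text
t 28.05 pos [ 0.5157 -0.019   0.1512] go mm [ 0.1  1.1 19.2] spin 0.02 w 0.02680226157319125 F [ 0.5 -1.  -0.6]
```

Request:
{"api": "arm_command", "payload": {
  "plan": [
    [255, 0, 1, 3, 0],
    [255, 0, 1, 6, 0],
    [255, 0, 1, 9, 0],
    [255, 0, 1, 11, 0],
    [255, 0, 1, 13, 0],
    [255, 0, 1, 15, 0],
    [255, 0, 1, 15, 0],
    [255, 0, 1, 15, 0]
  ]
}}

```text
t: 28.85
tcp_pos: [0.5156, -0.0201, 0.1361]
ee_rot: [0.0, 1.0, 0.0, -0.0]
ft_force: [-1.3, -1.4, -1.3]
width: 0.0265
grip_force: 39.6
```

Entering freely; I'll seat it the rest of the way.

Request:
{"api": "arm_command", "payload": {
  "plan": [
    [255, 0, 0, 2, 0],
    [255, 0, 0, 4, 0],
    [255, 0, 0, 5, 0],
    [255, 0, 0, 5, 0],
    [255, 0, 0, 5, 0]
  ]
}}

```text
t: 29.35
tcp_pos: [0.5158, -0.02, 0.1315]
ee_rot: [-0.0, 1.0, 0.0, 0.0]
ft_force: [-0.2, -0.0, 0.7]
width: 0.0265
grip_force: 39.8
```

Just touching at the seated height. One more millimetre, then release and rise.

Request:
{"api": "arm_command", "payload": {
  "plan": [
    [255, 0, 0, 1, 0],
    [255, 0, 0, 1, 0],
    [220, 0, 0, 1, 0],
    [190, 0, 0, 1, 0],
    [140, 0, 0, 1, 0],
    [60, 0, 0, 1, 0],
    [0, 0, 0, 1, 0],
    [0, 0, 0, 1, 0],
    [0, 0, 0, 0, 0],
    [0, 0, 0, -20, 0]
  ]
}}

```text
t: 30.35
tcp_pos: [0.5143, -0.0198, 0.1484]
ee_rot: [-0.0, 1.0, 0.0, -0.003]
ft_force: [0.8, 1.3, 0.0]
width: 0.0856
grip_force: 0.0
```

Request:
{"api": "arm_command", "payload": {
  "plan": [
    [0, 0, 0, -40, 0],
    [0, 0, 0, -85, 0],
    [0, -20, 40, -100, 0],
    [0, -40, 80, -100, 0],
    [0, -60, 125, -100, 0],
    [0, -60, 170, -100, 0],
    [0, -60, 215, -100, 0],
    [0, -60, 250, -100, 0],
    [0, -60, 250, -100, 0],
    [0, -60, 250, -100, 0]
  ]
}}

```text
t: 31.35
tcp_pos: [0.4556, -0.2704, 0.2509]
ee_rot: [-0.0, 1.0, -0.001, -0.0]
ft_force: [-0.3, 0.1, 0.2]
width: 0.0854
grip_force: 0.0
```

Run:
```python
from h import *
to(.5158,-.0201,.2)
for n in('top','side'):
    im,d=look(n,n+'11');P=cloud(n,d)
    for f,dd in((0,np.load(n+'0.npy')),(11,d)):
        P=cloud(n,dd);m=np.hypot(P[...,0]-.516,P[...,1]+.021)<.05
        for a,b in((.115,.137),(.15,.17)):
            s=P[m&(P[...,2]>a)&(P[...,2]<b)];
            c=np.linalg.lstsq(np.c_[s[:,:2]-s[:,:2].mean(0),np.ones(len(s))],s[:,2],rcond=None)[0]
            print(n,f,np.median(s,0).round(4),len(s),'slope',c[:2].round(3))
b=cv2.imread('pics/side11.png')
cv2.imwrite('pics/c11.png',cv2.resize(b[170:480,230:450],None,fx=1.9,fy=1.9))
```

```text
t 31.35 pos [ 0.4556 -0.2704  0.2509] go mm [  59.9 -250.3   51.1] spin -0.08 w 0.08537161352342788 F [-0.3  0.1  0.2]
top 0 [ 0.5134 -0.0224  0.1276] 1138 slope [-0.003  0.   ]
top 0 [ 0.5147 -0.0226  0.1612] 160 slope [0.005 0.024]
top 11 [ 0.5134 -0.0205  0.1275] 1136 slope [-0.001 -0.005]
top 11 [ 0.5145 -0.0206  0.1607] 161 slope [0.007 0.021]
side 0 [ 0.5162 -0.0133  0.1258] 932 slope [-0.001 -0.038]
side 0 [ 0.5179 -0.0195  0.159 ] 146 slope [ 0.006 -0.206]
side 11 [ 0.5157 -0.0111  0.1259] 929 slope [ 0.001 -0.035]
side 11 [ 0.5177 -0.017   0.1588] 147 slope [-0.037 -0.227]
```

View pics/c11.png

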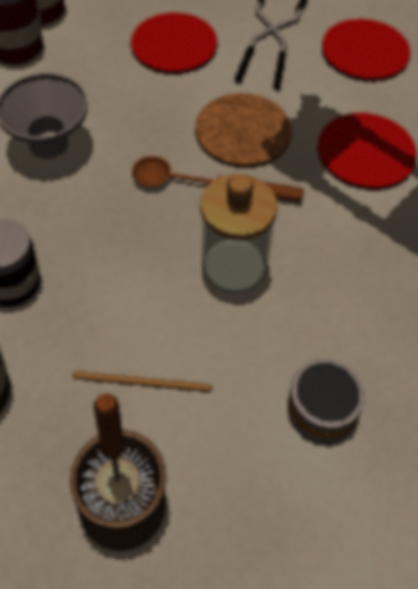

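The picture shows the lid seated on the jar at crop (238,205), level and at its original height. The brush stands in its pot at (115,460) and the trivet is empty. Handing in.

```bash
python3 -c "
from h import *
print(arm.hand_in())"
```

```text
the job is handed in; nothing more can be done
None
```

The job is handed in at about 31 s of the 67 s: the jar got three full strokes, the brush stands bristles down in its pot, and the lid is back on the jar, level and at its original height; the hand-in call returned no verdict.

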